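Gauge the depth of an oblique guide tube and present the reading

ROBOT

A 6-joint arm with a two-finger parallel gripper is mounted at the origin on a cart in front of the work surface, level with it; the furniture and walls round the work are solid. World frame = base frame: x ahead of the robot, y to its left, z up, the work surface at z = 0. Lengths are in m, angles in rad, forces in N, time in s.
With the tool pointing down it reaches from about 0.35 to 0.775 m from the base axis. Payload 5.5 kg.
Tool frame: the origin (TCP) lies midway between the tips of the shut fingers; the grasp point (between the pads) lies env.grasp_offset behind it (env.grasp_offset is the distance from the TCP to the grasp point, in m); z points along the fingers, y is the line along which they close (so a half turn about z gives the same grasp; the last joint's range is limited). The gripper opens to 85 mm and grips with 20 to 120 N. Pads are 22 mm wide; open, the fingers measure 114 mm over their backs; the gripper's body (76 mm by 85 mm) begins 54 mm behind the grasp point. The pads swing forward as they close: fully open they stand 13 mm farther back than shut.
Start: joints at [1.169, 0.313, 0.046, 1.304, 0, 1.431], TCP at [0.149, 0.555, 0.231] pointing down, gripper open.
Joint ranges: [-2.76, 2.76], [-0.86, 1.69], [-1.03, 1.26], [-2.2, 2.34], [-1.47, 1.5], [-3.14, 3.14]. Speed limits (rad/s): [2.57, 2.57, 3.14, 3.14, 3.14, 3.14].

INTERFACE

Orientations are given as a unit quaternion [w, x, y, z].
In Python, from workcell import monitor, viewer, order, env gives the robot as it stands.
- The arm moves only by the tool carry_out, never from a script. Its argument "plan" is a list that holds one entry, the list of rows, each a list of 7 numbers: the turn, a rotation vector about the world's x, y, z in rad, then the shift along the world's x, y, z in mm, then the finger opening in mm, from 0 to 85.4. A call has 1 to 20 rows; each row is the pose to reach, as a shift and turn from the pose commanded when the call began; what a row does not reach only later rows make up. A row lasts 1/10 s, in which the tool goes at most 50 mm and 8.59 degrees, less where a joint would pass 70% of its speed; a pose out of reach is approached as far as the arm can. A call with a gripper value outside its range is refused whole. The fingers move at their own pace and stop on an object; "squeeze" is the grip in N (left out, the last holds). Time passes only in rows, so rows that repeat a pose let the fingers close. It gives the time, the measured TCP pose, the force, the opening and the grip force at its end, in the units of the state.
- monitor.get_state(): the state, without advancing time (a new reading comes with each control period).
- viewer.read_camera(name): name is "scene" or "top"; returns the picture (400x640x3 uint8, red, green, blue); there is no depth.
- viewer.calibration(name): a dict with "K" (3x3 intrinsics, pixels), "dist" ([k1, k2, p1, p2, k3] as OpenCV has them; the pictures are not rectified), "eye" and "rotation" of the camera in the world. Camera axes: x right, y down, z forward; pixel columns grow to the right and rows downward; lengths in m; the calibration is good to about 2 mm. A picture is of the moment at which its call begins. calibration takes no time and is no camera call.
- order.hand_in(): hands the job in; it is judged then, once.
The state is a dict: "clock": time; "joint_pos": joint angles; "qvel": joint speeds; "tau": joint torques, N m; "tcp_pos": TCP position; "orientation": TCP orientation; "wrist_force": force on the tool from outside, world axes, zero at the start; "ft_torque": the same for the moment, N m; "finger_gap": finger opening in m; "grip_force": force on a finger pad.
Only numpy, scipy, OpenCV 4.12 (cv2) and the standard library are available. Lean on these libraries where they do the work, as an engineer would, in place of code of your own. Each camera call takes 0.05 s, during which the arm holds its last target. There are 200 camera calls.

TASK

Take the collar depth gauge from its rest by the handle and push it straight down the housing's sloping guide tube until the tip stops on the plug inside, so that the tube's rim pushes the friction collar back to the true depth; do not force it. Draw the gauge out, never touching the collar with the gripper, and hold it level and still about 10 cm above the notepad, tip and collar both over the sheet, so that the depth can be read. Finish while still holding it there, and leave the other things on the plate as they are.

Things in the scene. Friction and masses are not known exactly. Their poses are not given: they have to be found in the camera images.
- gauge_grip (a point): Centre of the handle of the loose depth gauge (0.16 kg), 57 mm above the plate as it lies level on its rest. x runs along the rod to the tip, z is up. The handle is an aluminium bar, 80 mm long along x (40 mm either way), 14 x 14 mm in section, gripped across y; then a steel rod of 8 mm diameter with black rings every 5 mm, its tip 150 mm from this point, the last 8 mm tapered to 4 mm.
- gauge_tip (a point): the tip of the gauge's rod, on its axis
- collar_face (a point): Centre of the tip-side face of the gauge's collar, a dark knurled ring, 24 mm diameter, 11 mm thick, that slides on the rod with about 3 N of friction and stays where pushed. It starts 12 to 26 mm behind the tip (less than any depth measured) and can go to 72 mm. Tip to this face is the reading. Axes as the gauge's.
- gauge_rest: Fixed rest: aluminium foot 140 x 52 x 9 mm with two black saddle posts, 34 mm wide, 10 mm thick. Origin at plate level below the handle's centre (within 2 mm), x along the gauge towards its tip. Posts at x = -30 mm (under the handle) and +62 mm (under the rod), cheeks up to 65 mm above the plate; the handle between them is free. The gauge lifts straight up.
- housing: fixed grey casting on a base flange 90 mm (x) by 120 mm (y) and 12 mm thick, origin at the centre of its underside; the sloping guide tube rises towards its own +y, 35 degrees above level; highest point about 100 mm.
- tube_mouth (a point): Centre of the mouth of the steel guide tube, 88 mm above the plate. z points out of the tube along its axis, 35 degrees above level; the gauge goes in along -z. Bore 13 mm diameter; flat rim 27 mm outside diameter; 9 mm below the rim the tube enters a boss of 37 mm diameter.
- plug_face (a point): centre of the outer face of the plug pressed into the tube, the bottom of the bore, on the tube's axis; z as the mouth's. It sits 34 to 52 mm below the mouth, differently each time, and is hard and does not move.
- pad_top (a point): centre of the top of the notepad, 11 mm above the plate; a fixed white pad, 150 mm along its x by 104 mm along its y.
- caliper: vernier caliper, 75 x 225 x 10, lying near the front edge of the plate (mm); bystander, origin at the centre of its underside
- flange_part: turned flange, 70 across, 31 high (mm); bystander, origin at the centre of its underside
- gear: spur gear, 51 across, 20 high (mm); bystander, origin at the centre of its underside
- bushing_1: flanged yellow bushing, 31 across, 22 high (mm); bystander, origin at the centre of its underside
- gauge_block_2: steel gauge block standing on edge, 30 x 9 x 25 (mm); bystander, origin at the centre of its underside

How it is judged:
On the way, in this order (a step that is already met when the one before it is completed fails the run):
1. the gauge's tip stands on the plug in the bore and the collar is against the tube's rim (z of gauge_tip in the frame of plug_face below 0.0015 m and distance between gauge_tip and plug_face below 0.008 m and z of collar_face in the frame of tube_mouth between -0.002 and 0.002 m and distance between collar_face and tube_mouth below 0.008 m), for 0.2 s.
2. the gauge is drawn out of the tube (z of gauge_tip in the frame of tube_mouth above 0.01 m), for 0.1 s.
At the end, for the whole second after the job is handed in: The gauge is held in the fingers, still, and carried by nothing else: level within 0.1 rad (6 degrees), its tip and the collar's face both over the notepad and 30 to 180 mm above it; the collar still stands where the rim pushed it, the reading within 1.8 mm of the plug's depth below the mouth (contact force between the fingers and gauge above 1 N and angle between gauge_grip's own x axis and vertical between 1.4708 and 1.6708 rad and z of gauge_tip in the frame of pad_top between 0.03 and 0.18 m and z of collar_face in the frame of pad_top between 0.03 and 0.18 m and x of gauge_tip in the frame of pad_top between -0.075 and 0.075 m and y of gauge_tip in the frame of pad_top between -0.052 and 0.052 m and x of collar_face in the frame of pad_top between -0.075 and 0.075 m and y of collar_face in the frame of pad_top between -0.052 and 0.052 m and contact force between gauge and housing below 0.05 N and contact force between gauge and gauge_rest below 0.05 N and contact force between the fingers and collar below 0.05 N and linear speed of gauge below 0.02 m/s and angular speed of gauge below 0.15 rad/s and ((distance between tube_mouth and plug_face between 0.02 and 0.0363 m and distance between gauge_tip and collar_face between 0.0322 and 0.0378 m) or (distance between tube_mouth and plug_face between 0.0357 and 0.0383 m and distance between gauge_tip and collar_face between 0.0342 and 0.0398 m) or (distance between tube_mouth and plug_face between 0.0377 and 0.0403 m and distance between gauge_tip and collar_face between 0.0362 and 0.0418 m) or (distance between tube_mouth and plug_face between 0.0397 and 0.0423 m and distance between gauge_tip and collar_face between 0.0382 and 0.0438 m) or (distance between tube_mouth and plug_face between 0.0417 and 0.0443 m and distance between gauge_tip and collar_face between 0.0402 and 0.0458 m) or (distance between tube_mouth and plug_face between 0.0437 and 0.0463 m and distance between gauge_tip and collar_face between 0.0422 and 0.0478 m) or (distance between tube_mouth and plug_face between 0.0457 and 0.0483 m and distance between gauge_tip and collar_face between 0.0442 and 0.0498 m) or (distance between tube_mouth and plug_face between 0.0477 and 0.0503 m and distance between gauge_tip and collar_face between 0.0462 and 0.0518 m) or (distance between tube_mouth and plug_face between 0.0497 and 0.06 m and distance between gauge_tip and collar_face between 0.0482 and 0.0538 m))); the arm keeps its last pose, push and grip.
It fails at once if the fingers touch the collar (contact force between the fingers and collar above 0.5 N).
It fails at once if the gauge is forced against the housing (contact force between gauge and housing above 45 N).
It fails at once if the gauge is dropped (height (world z) of gauge_grip below 0.025 m).
It fails at once if a bystander is moved (distance of any of caliper, flange_part, gear, bushing_1, gauge_block_2 from where it was at the start of the episode above 0.015 m).
It also fails if it takes over 48 s, if anything falls off the work surface, if the arm or the gripper's body presses on something with over 40 N, if the wrist force passes 120 N, or if a joint passes its speed limit or range.

## Working session

There is one attempt and no reset: what is moved stays moved. The work goes in short steps, Python scripts to look and compute and a tool call to move; the robot and the scene stay as the last step left them, time stands still between calls to the robot, and variables do not carry over. Pictures are saved under pics/ and viewed, at most 10 in all, crops included, and the job is handed in when it is done.

Besides the shell and the picture viewer there is one more tool, called after "Emit:" as name(argument=value, ...), one argument or row to a line, values as JSON. carry_out: Moves the arm, as the interface text tells. Its arguments: {"type":"object","properties":{"plan":{"type":"array","items":{"type":"array","items":{"type":"array","items":{"type":"number"}}}},"squeeze":{"type":"number"}},"required":["plan"]}

```bash
mkdir -p pics; ls; python3 - <<'E'
from workcell import monitor, viewer, order, env
import cv2
print(monitor.get_state()); print(env.grasp_offset)
for n in("scene","top"):
    im=viewer.read_camera(n); cv2.imwrite(f"pics/{n}0.png",im[:,:,::-1]); print(viewer.calibration(n))
E
```

```text
pics
{'clock': 0.0, 'joint_pos': array([1.16939240e+00, 3.13999802e-01, 4.49643635e-02, 1.30359911e+00,
       2.05920454e-05, 1.43122248e+00]), 'qvel': array([ 0.00190935, -0.00165314,  0.00128342, -0.00047182, -0.00193395,
       -0.00131351]), 'tau': array([ 8.97850314e-04, -4.80629110e+01,  2.98533404e+01,  1.95197971e-02,
        1.44703385e-06, -2.67797283e-06]), 'tcp_pos': array([0.14862278, 0.55492526, 0.23040324]), 'orientation': array([-2.55510992e-04,  1.30541360e-01,  9.91442438e-01, -8.82943164e-04]), 'wrist_force': array([ 0.55387145, -0.33291072,  0.07460291]), 'ft_torque': array([-0.04614111,  0.03222599, -0.01239698]), 'grip_force': 0.0, 'finger_gap': 0.08525302264638451}
0.0187
{'K': array([[362.67614123,   0.        , 322.6863756 ],
       [  0.        , 362.67614123, 198.6719592 ],
       [  0.        ,   0.        ,   1.        ]]), 'dist': array([-0.06387313,  0.        ,  0.        ,  0.        ,  0.        ]), 'eye': array([-0.14001764, -0.37314812,  0.56638328]), 'rotation': array([-0.40480335,  0.77201152, -0.43057821,  0.23395484])}
{'K': array([[480.16255831,   0.        , 325.30715185],
       [  0.        , 480.16255831, 196.8163476 ],
       [  0.        ,   0.        ,   1.        ]]), 'dist': array([0.0478553, 0.       , 0.       , 0.       , 0.       ]), 'eye': array([ 0.38069675, -0.02069016,  1.29761649]), 'rotation': array([ 0.0297828 , -0.70004555,  0.71302128, -0.0254924 ])}
```

View pics/scene0.png

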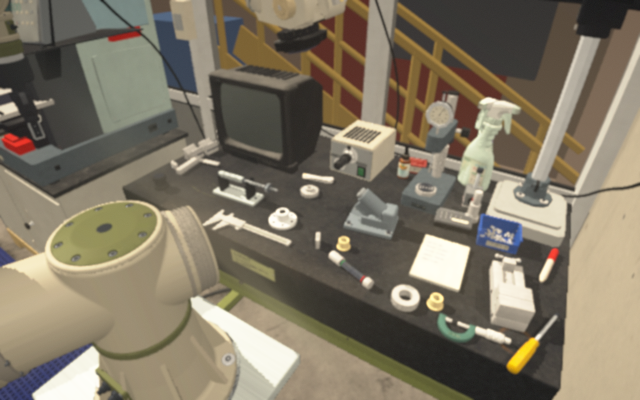

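View pics/top0.png

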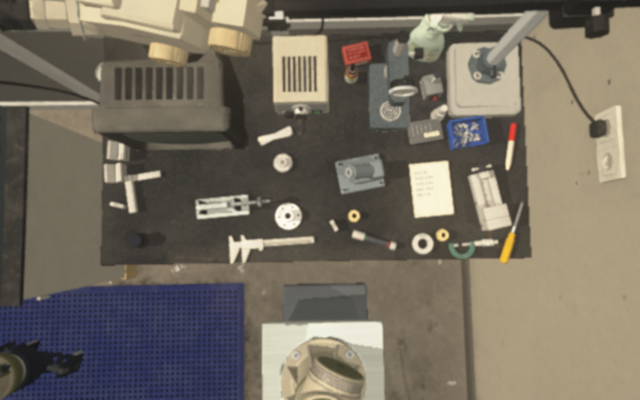

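```bash
cat > h.py <<'E'
import cv2, numpy as np
from scipy.spatial.transform import Rotation as R
from workcell import monitor, viewer, order, env
def crop(im,x0,y0,x1,y1,s):
    c=cv2.resize(im[y0:y1,x0:x1],None,fx=s,fy=s,interpolation=cv2.INTER_CUBIC)
    for x in range(x0-x0%-10,x1,10):
        cv2.line(c,((x-x0)*s,0),((x-x0)*s,6),(0,0,255),1); cv2.putText(c,str(x),((x-x0)*s,16),0,.35,(0,255,255),1)
    for y in range(y0-y0%-10,y1,10):
        cv2.line(c,(0,(y-y0)*s),(6,(y-y0)*s),(0,0,255),1); cv2.putText(c,str(y),(8,(y-y0)*s+4),0,.35,(0,255,255),1)
    return c
CAL={n:viewer.calibration(n) for n in("scene","top")}
def Rm(n): 
    q=CAL[n]["rotation"]; return R.from_quat(np.r_[q[1:],q[0]])
def proj(n,P):
    c=CAL[n]; r=Rm(n).inv(); 
    return cv2.projectPoints(np.atleast_2d(P).astype(float),r.as_rotvec(),-r.apply(c["eye"]),c["K"],c["dist"])[0][:,0]
def ray(n,uv):
    c=CAL[n]; p=cv2.undistortPoints(np.array([[uv]],float),c["K"],c["dist"])[0,0]
    return Rm(n).apply(np.r_[p,1])
def atz(n,uv,z):
    d=ray(n,uv); e=CAL[n]["eye"]; return e+d*(z-e[2])/d[2]
E
python3 - <<'E'
from h import *
t=cv2.imread("pics/top0.png"); s=cv2.imread("pics/scene0.png")
a=crop(t,190,185,280,225,8); b=crop(t,330,145,392,195,5); c=crop(t,405,155,460,225,5)
h=np.zeros((600,800,3),np.uint8); h[:320,:720]=a; h[325:575,:310]=b; h[325:,320:595]=c[:275]
cv2.imwrite("pics/t1.png",h)
a=crop(s,205,160,285,210,8)[:390]; b=crop(s,335,180,405,245,6)[:240]
h=np.zeros((600,800,3),np.uint8); h[:390,:640]=a; b=crop(s,340,183,405,240,5)[:210,:]; h[390:,:325]=b[:210]
h[390:,330:330+400]=crop(s,400,230,480,296,5)[:210]
cv2.imwrite("pics/s1.png",h)
for n,uv in(("top",(410,164)),("top",(447,161)),("top",(454,214)),("top",(415,218))): print(atz(n,uv,.011))
for uv in((424,235),(469,241),(461,291),(409,279)): print(atz("scene",uv,.011))
E
```

```text
[ 0.56599778 -0.24355813  0.011     ]
[ 0.57209769 -0.34283931  0.011     ]
[ 0.42923262 -0.35603037  0.011     ]
[ 0.42037585 -0.25225295  0.011     ]
[ 0.55837626 -0.24073343  0.011     ]
[ 0.59386577 -0.33982241  0.011     ]
[ 0.42748507 -0.36206455  0.011     ]
[ 0.40361794 -0.25998004  0.011     ]
```

View pics/t1.png

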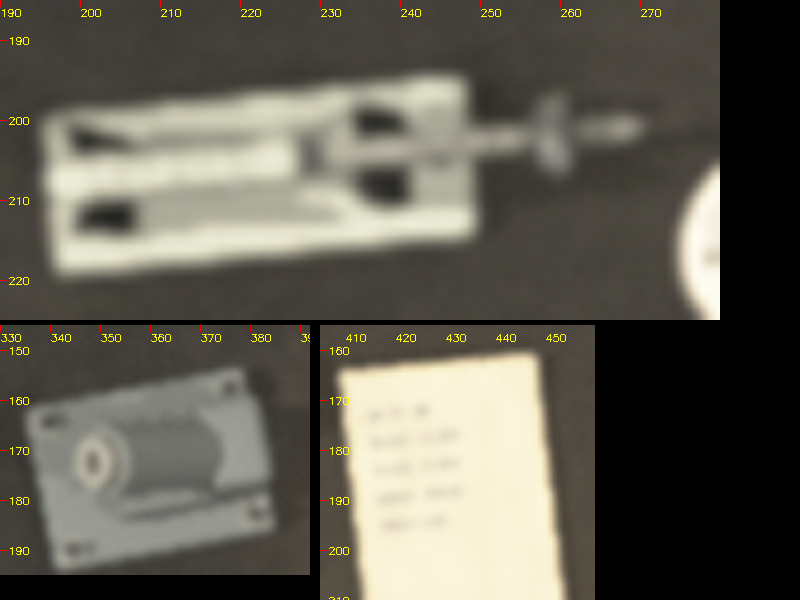

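View pics/s1.png

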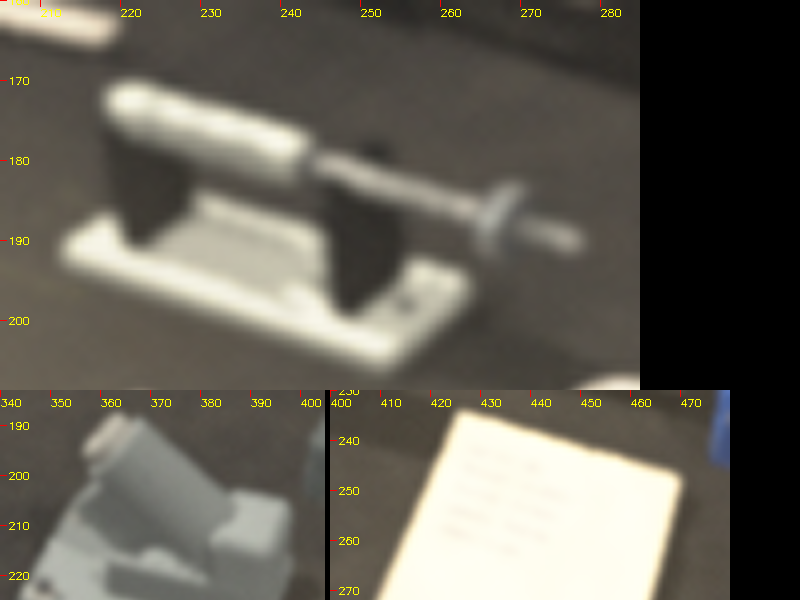

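```bash
python3 - <<'E'
from h import *
np.set_printoptions(precision=4,suppress=True)
a=atz("top",(195.5,207.2),.057);b=atz("top",(270,200.6),.057)
d=b-a; print("gauge top",a,b,np.linalg.norm(d),np.degrees(np.arctan2(d[1],d[0])), "grip",a+d*40/190)
print("collar face top",atz("top",(260.5,201.5),.057))
a=atz("scene",(218.5,173.5),.057);b=atz("scene",(277.5,190),.057)
d=b-a; print("gauge scene",a,b,np.linalg.norm(d),np.degrees(np.arctan2(d[1],d[0])), "grip",a+d*40/190)
print("mouth top",atz("top",(348,172),.088), "mouth scene",atz("scene",(360.7,192),.088))
C=[atz("top",u,.012) for u in((335,161),(378,153.7),(384,186),(341,194))]
for i in range(4):
    d=C[(i+1)%4]-C[i]; print(C[i],np.linalg.norm(d),np.degrees(np.arctan2(d[1],d[0])))
print(np.mean(C,0))
E
```

```text
gauge top [0.4573 0.3217 0.057 ] [0.4708 0.1294 0.057 ] 0.1927793263974739 -85.98681005650725 grip [0.4602 0.2812 0.057 ]
collar face top [0.4689 0.154  0.057 ]
gauge scene [0.4536 0.3191 0.057 ] [0.4739 0.1294 0.057 ] 0.19075205074101428 -83.8720486950963 grip [0.4579 0.2792 0.057 ]
mouth top [ 0.5376 -0.0729  0.088 ] mouth scene [ 0.537  -0.0758  0.088 ]
[ 0.578  -0.0417  0.012 ] 0.11776358352064364 -81.4069678394229
[ 0.5956 -0.1582  0.012 ] 0.08897894468675312 -171.07836430418183
[ 0.5077 -0.172   0.012 ] 0.11749412392600722 99.50403434920844
[ 0.4883 -0.0561  0.012 ] 0.09084903291393114 9.094182705237325
[ 0.5424 -0.107   0.012 ]
```

Emit:
carry_out(
  plan=[
    [[0,0,-1.23,310,-275,-90,85],[0,0,-1.23,310,-275,-90,85],[0,0,-1.23,310,-275,-90,85],[0,0,-1.23,310,-275,-90,85],[0,0,-1.23,310,-275,-90,85],[0,0,-1.23,310,-275,-90,85],[0,0,-1.23,310,-275,-90,85],[0,0,-1.23,310,-275,-90,85],[0,0,-1.23,310,-275,-90,85],[0,0,-1.23,310,-275,-90,85],[0,0,-1.23,310,-275,-90,85],[0,0,-1.23,310,-275,-90,85],[0,0,-1.23,310,-275,-90,85],[0,0,-1.23,310,-275,-90,85]],
  ],
  squeeze=60,
)

```text
clock: 1.5
tcp_pos: [0.4582, 0.2814, 0.1417]
orientation: [0.0, 0.678, 0.735, 0.0]
wrist_force: [-0.6, 0.1, -0.5]
finger_gap: 0.085
grip_force: 0.0
```

Emit:
carry_out(
  plan=[
    [[0,0,0,1,-1,-40,85],[0,0,0,1,-1,-70,85],[0,0,0,1,-1,-90,85],[0,0,0,1,-1,-103,85],[0,0,0,1,-1,-103,85],[0,0,0,1,-1,-103,60],[0,0,0,1,-1,-103,40],[0,0,0,1,-1,-103,25],[0,0,0,1,-1,-103,18],[0,0,0,1,-1,-103,10],[0,0,0,1,-1,-103,5],[0,0,0,1,-1,-103,5],[0,0,0,1,-1,-103,5],[0,0,0,1,-1,-103,5]],
  ],
)

```text
clock: 2.9
tcp_pos: [0.4604, 0.2796, 0.039]
orientation: [0.0, 0.679, 0.734, 0.001]
wrist_force: [-0.4, -0.8, 5.8]
finger_gap: 0.0129
grip_force: 59.4
```

Emit:
carry_out(
  plan=[
    [[0,0,0,0,0,10,5],[0,0,0,0,0,30,5],[0,0,0,0,0,60,5],[0,0,0,0,0,90,5],[0,0,0,0,0,130,5],[0,0,0,0,0,160,5],[0,0,0,0,0,170,5],[0,0,0,0,0,170,5],[0,0,0,0,0,170,5]],
  ],
)

```text
clock: 3.8
tcp_pos: [0.459, 0.2791, 0.2067]
orientation: [-0.001, 0.679, 0.734, -0.001]
wrist_force: [-0.1, -0.7, -2.3]
finger_gap: 0.013
grip_force: 58.7
```

```bash
python3 - <<'E'
from h import *
np.set_printoptions(precision=4,suppress=True)
s=monitor.get_state(); q=s["orientation"]; T=R.from_quat(np.r_[q[1:],q[0]]); p=s["tcp_pos"]
print(s["clock"],p,T.as_matrix(),s["wrist_force"],s["finger_gap"],s["joint_pos"])
g=p-T.as_matrix()[:,2]*.0187; x=-T.as_matrix()[:,0]
print("pred tip",g+.15*x, *[proj(n,[g+.15*x,g+.04*x]) for n in("top","scene")])
# desired: gauge x = insertion dir; mouth
az=np.radians(-81); el=np.radians(35)
d=np.r_[np.cos(az)*np.cos(el),np.sin(az)*np.cos(el),-np.sin(el)]; m=np.r_[.5375,-.074,.088]
y=np.r_[-np.sin(az),np.cos(az),0]  # horizontal
X=-d; Y=np.r_[np.cos(az+np.pi/2),np.sin(az+np.pi/2),0]; Z=np.cross(X,Y)
M=np.c_[X,Y,Z]; rv=(R.from_matrix(M)*T.inv()).as_rotvec(); print("turn",rv,"M",M)
for back in(.05,.02):
    grip=m-d*(.15+back); tcp=grip+Z*.0187; print(back,tcp,"shift",(tcp-p)*1000)
im={n:viewer.read_camera(n)[:,:,::-1].copy() for n in("top","scene")}
for n in im: cv2.imwrite(f"pics/{n}2.png",im[n])
h=np.zeros((600,800,3),np.uint8)
for k,n in enumerate(im):
    u=proj(n,g+.09*x)[0].astype(int); c=crop(im[n],u[0]-60,u[1]-30,u[0]+60,u[1]+18,6); h[k*300:k*300+288,:720]=c
cv2.imwrite("pics/g2.png",h)
E
```

```text
3.8 [0.459  0.2791 0.2067] [[-0.0789  0.9969 -0.0022]
 [ 0.9969  0.0789 -0.0009]
 [-0.0007 -0.0023 -1.    ]] [-0.1052 -0.7078 -2.2744] 0.012973525812039274 [ 0.3968  0.2505 -0.0994  1.2233  0.      1.8887]
pred tip [0.4709 0.1296 0.2255] [[260.7593 195.2781]
 [211.6875 200.0563]] [[272.5842 129.597 ]
 [234.7899 121.1457]]
turn [0.6077 0.0699 0.075 ] M [[-0.1281  0.9877 -0.0897]
 [ 0.8091  0.1564  0.5665]
 [ 0.5736  0.     -0.8192]]
0.05 [0.5102 0.0984 0.1874] shift [  51.1609 -180.6945  -19.2898]
0.02 [0.514  0.0741 0.1702] shift [  55.0052 -204.9666  -36.4971]
```

View pics/g2.png

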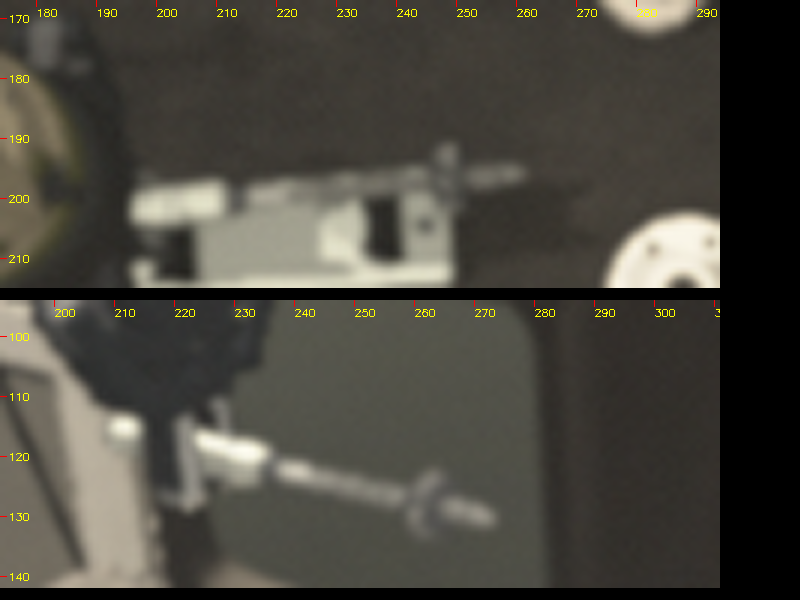

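Emit:
carry_out(
  plan=[
    [[0.12,0.014,0.015,10,-30,10,5],[0.24,0.028,0.03,20,-60,15,5],[0.36,0.042,0.045,30,-90,15,5],[0.48,0.056,0.06,40,-120,10,5],[0.608,0.07,0.075,48,-150,0,5],[0.608,0.07,0.075,51,-170,-10,5],[0.608,0.07,0.075,51,-181,-19,5],[0.608,0.07,0.075,51,-181,-19,5],[0.608,0.07,0.075,51,-181,-19,5],[0.608,0.07,0.075,51,-181,-19,5],[0.608,0.07,0.075,51,-181,-19,5]],
  ],
)

```text
clock: 5.0
tcp_pos: [0.5107, 0.1, 0.1903]
orientation: [-0.228, 0.618, 0.726, 0.197]
wrist_force: [0.6, -0.5, -1.9]
finger_gap: 0.013
grip_force: 58.8
```

```bash
cat > st.py <<'E'
from h import *
np.set_printoptions(precision=4,suppress=True)
az=np.radians(-81); el=np.radians(35)
d=np.r_[np.cos(az)*np.cos(el),np.sin(az)*np.cos(el),-np.sin(el)]; m=np.r_[.5375,-.074,.088]
Y=np.r_[np.cos(az+np.pi/2),np.sin(az+np.pi/2),0]; N=np.cross(-d,Y)
M=np.c_[-d,Y,N]
def st():
    s=monitor.get_state(); q=s["orientation"]; T=R.from_quat(np.r_[q[1:],q[0]]); p=s["tcp_pos"]; A=T.as_matrix()
    g=p-A[:,2]*.0187; x=-A[:,0]; tip=g+.15*x
    print("t",s["clock"],"tcp",p,"F",s["wrist_force"],"Fax",s["wrist_force"]@d,"grip",s["grip_force"])
    print("tip rel mouth: axial",(tip-m)@d*1000,"lat Y",(tip-m)@Y*1000,"N",(tip-m)@N*1000,"resid turn",(R.from_matrix(M)*T.inv()).as_rotvec())
    return g,x,tip,s
E
python3 - <<'E'
from st import *
g,x,tip,s=st(); print("d",d,"Y",Y,"N",N)
im={n:viewer.read_camera(n)[:,:,::-1].copy() for n in("top","scene")}
h=np.zeros((600,800,3),np.uint8)
for k,n in enumerate(im):
    cv2.imwrite(f"pics/{n}3.png",im[n])
    u=proj(n,m-.01*d)[0].astype(int); c=crop(im[n],u[0]-40,u[1]-18,u[0]+40,u[1]+18,8)
    h[k*300:k*300+288,:640]=c
    print(n,"tip",proj(n,tip)[0],"mouth",proj(n,m)[0])
cv2.imwrite("pics/g3.png",h)
E
```

```text
t 5.0 tcp [0.5107 0.1    0.1903] F [ 0.6205 -0.5492 -1.9347] Fax 1.6335697911107543 grip 58.81064772605896
tip rel mouth: axial -52.87028773987926 lat Y 1.1413123850873708 N -1.4934552957879026 resid turn [-0.0008  0.0035 -0.0014]
d [ 0.1281 -0.8091 -0.5736] Y [0.9877 0.1564 0.    ] N [-0.0897  0.5665 -0.8192]
top tip [331.9662 172.9068] mouth [348.4414 172.021 ]
scene tip [344.3227 176.6439] mouth [360.1096 191.686 ]
```

View pics/g3.png

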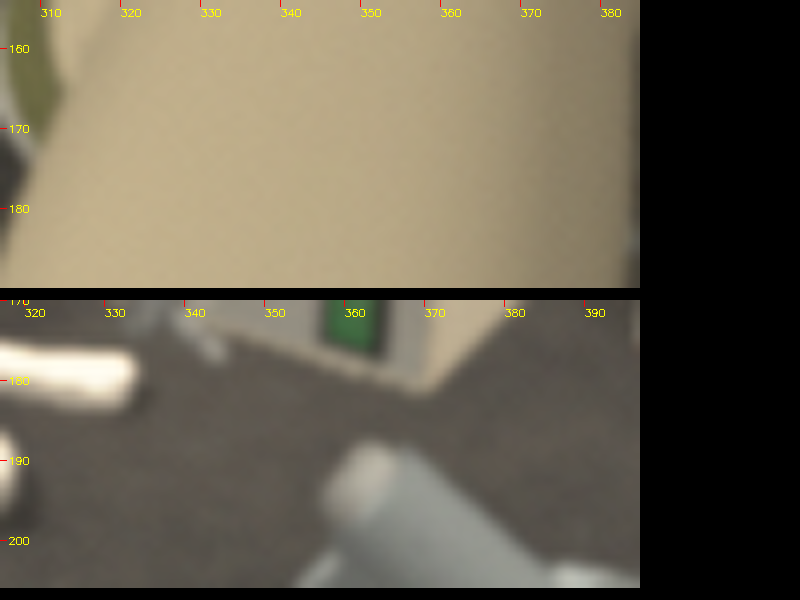

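```bash
python3 - <<'E'
from st import *
h=np.zeros((600,800,3),np.uint8)
th=np.linspace(0,2*np.pi,60)
for k,n in enumerate(("top","scene")):
    im=cv2.imread(f"pics/{n}{0 if k==0 else 3}.png"); u=proj(n,m)[0].astype(int); x0,y0=u[0]-14,u[1]-12; S=20
    c=crop(im,x0,y0,x0+28,y0+28,S)[:600,:]
    for r,o in((.0135,0),(.0065,0),(.0135,.009)):
        P=m+d*o+r*(np.cos(th)[:,None]*Y+np.sin(th)[:,None]*N)
        q=((proj(n,P)-[x0,y0]+.5)*S).astype(int); cv2.polylines(c,[q],True,(0,0,255) if o==0 else (255,0,0),1)
    c=cv2.resize(c,(400,400)); h[:400,k*400:k*400+400]=c
cv2.imwrite("pics/ov.png",h[:400])
E
```

```text
(no output)
```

View pics/ov.png

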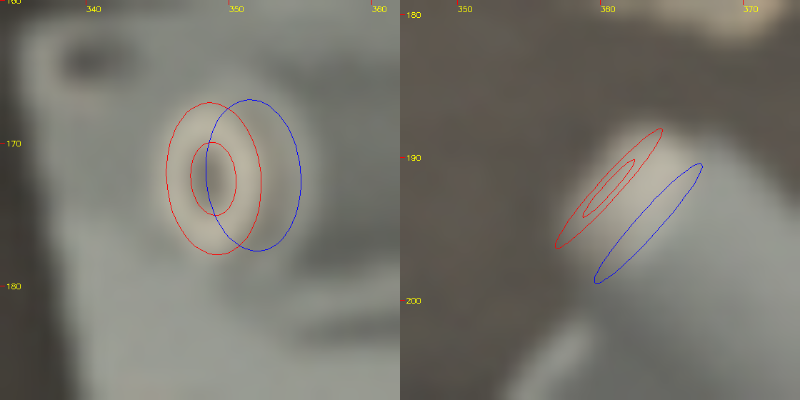

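Emit:
carry_out(
  plan=[
    [[0,0,0,0,-6,-6,5],[0,0,0,1,-14,-11,5],[0,0,0,2.5,-22,-17,5],[0,0,0,4.3,-30,-23,5],[0,0,0,4.3,-34,-26,5],[0,0,0,4.3,-34,-26,5],[0,0,0,4.3,-34,-26,5],[0,0,0,4.3,-34,-26,5]],
  ],
)

```text
clock: 5.9
tcp_pos: [0.5152, 0.0645, 0.1635]
orientation: [-0.228, 0.62, 0.725, 0.197]
wrist_force: [-0.2, 0.2, -1.6]
finger_gap: 0.013
grip_force: 58.8
```

```bash
python3 - <<'E'
from st import *
g,x,tip,s=st()
im=viewer.read_camera("scene")[:,:,::-1].copy(); cv2.imwrite("pics/scene4.png",im)
u=proj("scene",m)[0].astype(int); c=crop(im,u[0]-30,u[1]-30,u[0]+20,u[1]+15,12)
for P,col in((tip-.003*x,(0,0,255)),(m,(0,255,0))):
    q=((proj("scene",P)[0]-[u[0]-30,u[1]-30]+.5)*12).astype(int); cv2.circle(c,tuple(map(int,q)),3,col,1)
cv2.imwrite("pics/c4.png",c)
E
```

```text
t 5.9 tcp [0.5152 0.0645 0.1635] F [-0.2311  0.2014 -1.6201] Fax 0.736734959072155 grip 58.809680342674255
tip rel mouth: axial -8.24462929972157 lat Y -0.39281344619365927 N 0.07998396573187394 resid turn [-0.0014  0.0019  0.0012]
```

View pics/c4.png

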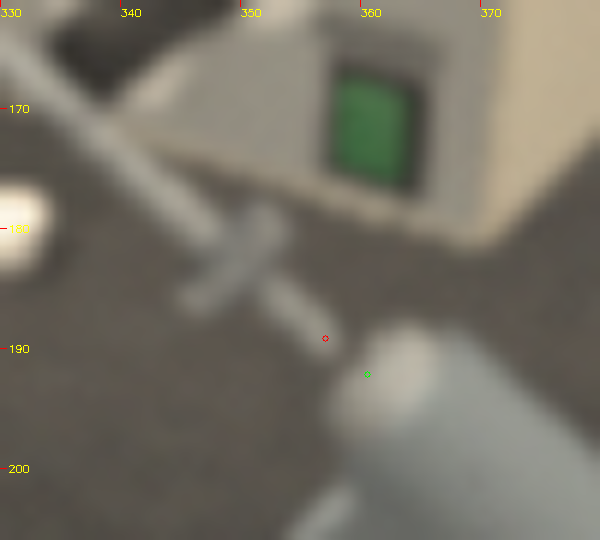

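Emit:
carry_out(
  plan=[
    [[0,0,0,0.3,-0.4,0.6,5],[0,0,0,0.7,-3.6,-1.6,5],[0,0,0,1.2,-6.9,-4,5],[0,0,0,1.8,-10,-6.2,5],[0,0,0,2.3,-13.3,-8.5,5],[0,0,0,2.8,-16.6,-10.8,5],[0,0,0,2.8,-16.6,-10.8,5],[0,0,0,2.8,-16.6,-10.8,5]],
  ],
)

```text
clock: 6.75
tcp_pos: [0.5179, 0.0477, 0.1524]
orientation: [-0.228, 0.62, 0.725, 0.196]
wrist_force: [0.3, 0.3, -1.9]
finger_gap: 0.0127
grip_force: 58.8
```

```bash
python3 - <<'E'
from st import *
st()
E
```

```text
t 6.75 tcp [0.5179 0.0477 0.1524] F [ 0.2818  0.2726 -1.8872] Fax 0.8980409238479884 grip 58.80948007106781
tip rel mouth: axial 12.066986845396498 lat Y -0.370148007592467 N -0.5811036909012453 resid turn [-0.0015  0.0014  0.0016]
```

Emit:
carry_out(
  plan=[
    [[0,0,0,0.3,-2,-1.4,5],[0,0,0,0.6,-4,-2.9,5],[0,0,0,0.9,-6,-4.3,5],[0,0,0,1.3,-8,-5.7,5],[0,0,0,1.6,-10,-7.1,5],[0,0,0,1.9,-12,-8.5,5],[0,0,0,2.2,-14,-9.9,5],[0,0,0,2.2,-14,-9.9,5],[0,0,0,2.2,-14,-9.9,5]],
  ],
)

```text
clock: 7.65
tcp_pos: [0.5202, 0.0336, 0.1424]
orientation: [-0.228, 0.62, 0.725, 0.196]
wrist_force: [-0.7, 1.1, -1.4]
finger_gap: 0.0128
grip_force: 58.8
```

```bash
python3 - <<'E'
from st import *
st()
E
```

```text
t 7.65 tcp [0.5202 0.0336 0.1424] F [-0.676   1.0746 -1.397 ] Fax -0.15474850161368192 grip 58.77062201499939
tip rel mouth: axial 29.515160007157316 lat Y -0.3259177278581613 N -0.6981132172290678 resid turn [-0.0008  0.0016  0.0013]
```

Emit:
carry_out(
  plan=[
    [[0,0,0,0.15,-1,-0.7,5],[0,0,0,0.3,-2,-1.4,5],[0,0,0,0.45,-3,-2.1,5],[0,0,0,0.6,-4,-2.9,5],[0,0,0,0.8,-5,-3.5,5],[0,0,0,0.8,-5,-3.5,5],[0,0,0,0.8,-5,-3.5,5]],
  ],
)

```text
clock: 8.35
tcp_pos: [0.521, 0.0286, 0.139]
orientation: [-0.228, 0.62, 0.725, 0.196]
wrist_force: [0.6, 1.9, -1.0]
finger_gap: 0.0131
grip_force: 58.8
```

```bash
python3 - <<'E'
from st import *
st()
E
```

```text
t 8.35 tcp [0.521  0.0286 0.139 ] F [ 0.6454  1.9475 -1.0337] Fax -0.9000672177446264 grip 58.754374980926514
tip rel mouth: axial 35.60946874854243 lat Y -0.34157003157002 N -0.7213079518403894 resid turn [-0.001   0.0016  0.0013]
```

Emit:
carry_out(
  plan=[
    [[0,0,0,0.13,-0.8,-0.6,5],[0,0,0,0.26,-1.6,-1.2,5],[0,0,0,0.26,-1.6,-1.2,5]],
  ],
)

```text
clock: 8.65
tcp_pos: [0.5212, 0.0272, 0.1378]
orientation: [-0.228, 0.62, 0.725, 0.196]
wrist_force: [-1.1, 1.5, -0.4]
finger_gap: 0.0129
grip_force: 58.8
```

Emit:
carry_out(
  plan=[
    [[0,0,0,0.13,-0.8,-0.6,5],[0,0,0,0.26,-1.6,-1.2,5],[0,0,0,0.26,-1.6,-1.2,5]],
  ],
)

```text
clock: 8.95
tcp_pos: [0.5215, 0.0255, 0.1366]
orientation: [-0.228, 0.62, 0.725, 0.196]
wrist_force: [-1.4, 2.0, -0.3]
finger_gap: 0.0129
grip_force: 58.8
```

```bash
python3 - <<'E'
from st import *
st()
E
```

```text
t 8.95 tcp [0.5215 0.0255 0.1366] F [-1.3818  2.0163 -0.3123] Fax -1.6293146105794558 grip 58.7584787607193
tip rel mouth: axial 39.56851263686261 lat Y -0.32011996229397555 N -0.589320751011416 resid turn [-0.0011  0.0016  0.0013]
```

Emit:
carry_out(
  plan=[
    [[0,0,0,0.13,-0.8,-0.6,5],[0,0,0,0.26,-1.6,-1.2,5],[0,0,0,0.26,-1.6,-1.2,5]],
  ],
)

```text
clock: 9.25
tcp_pos: [0.5217, 0.0239, 0.1354]
orientation: [-0.228, 0.62, 0.725, 0.196]
wrist_force: [-0.7, 1.4, -0.4]
finger_gap: 0.0131
grip_force: 58.8
```

Emit:
carry_out(
  plan=[
    [[0,0,0,0.13,-0.8,-0.6,5],[0,0,0,0.26,-1.6,-1.2,5],[0,0,0,0.26,-1.6,-1.2,5]],
  ],
)

```text
clock: 9.55
tcp_pos: [0.522, 0.0223, 0.1342]
orientation: [-0.228, 0.62, 0.725, 0.196]
wrist_force: [-1.3, 3.0, 0.2]
finger_gap: 0.0128
grip_force: 58.8
```

Emit:
carry_out(
  plan=[
    [[0,0,0,0.13,-0.8,-0.6,5],[0,0,0,0.19,-1.2,-0.9,5],[0,0,0,0.19,-1.2,-0.9,5]],
  ],
)

```text
clock: 9.85
tcp_pos: [0.5222, 0.0211, 0.1334]
orientation: [-0.228, 0.62, 0.725, 0.196]
wrist_force: [-1.5, 2.5, -0.7]
finger_gap: 0.0133
grip_force: 58.8
```

Emit:
carry_out(
  plan=[
    [[0,0,0,0.13,-0.8,-0.6,5],[0,0,0,0.19,-1.2,-0.9,5],[0,0,0,0.19,-1.2,-0.9,5]],
  ],
)

```text
clock: 10.15
tcp_pos: [0.5224, 0.0199, 0.1325]
orientation: [-0.228, 0.62, 0.725, 0.196]
wrist_force: [-1.9, 2.1, -0.1]
finger_gap: 0.0129
grip_force: 58.8
```

Emit:
carry_out(
  plan=[
    [[0,0,0,0.13,-0.8,-0.6,5],[0,0,0,0.19,-1.2,-0.9,5],[0,0,0,0.19,-1.2,-0.9,5]],
  ],
)

```text
clock: 10.45
tcp_pos: [0.5226, 0.0187, 0.1316]
orientation: [-0.228, 0.62, 0.725, 0.196]
wrist_force: [-1.6, 2.7, -0.3]
finger_gap: 0.0125
grip_force: 58.8
```

Emit:
carry_out(
  plan=[
    [[0,0,0,0.13,-0.8,-0.6,5],[0,0,0,0.19,-1.2,-0.9,5],[0,0,0,0.19,-1.2,-0.9,5]],
  ],
)

```text
clock: 10.75
tcp_pos: [0.5226, 0.0182, 0.1311]
orientation: [-0.229, 0.619, 0.725, 0.197]
wrist_force: [-1.6, 4.4, 2.2]
finger_gap: 0.013
grip_force: 58.9
```

```bash
python3 - <<'E'
from st import *
st()
E
```

```text
t 10.75 tcp [0.5226 0.0182 0.1311] F [-1.6215  4.3602  2.2088] Fax -5.002437687828135 grip 58.8814240694046
tip rel mouth: axial 48.81327535053695 lat Y -0.2965391262610528 N -0.09075892402827872 resid turn [-0.0026  0.0016  0.0014]
```

Emit:
carry_out(
  plan=[
    [[0,0,0,0.13,-0.8,-0.6,5],[0,0,0,0.19,-1.2,-0.9,5],[0,0,0,0.19,-1.2,-0.9,5],[0,0,0,0.19,-1.2,-0.9,5],[0,0,0,0.19,-1.2,-0.9,5]],
  ],
)

```text
clock: 11.25
tcp_pos: [0.5227, 0.018, 0.1309]
orientation: [-0.229, 0.619, 0.725, 0.198]
wrist_force: [-1.6, 8.0, 5.5]
finger_gap: 0.0128
grip_force: 59.0
```

```bash
python3 - <<'E'
from st import *
g,x,tip,s=st()
print(s["ft_torque"])
im=viewer.read_camera("scene")[:,:,::-1].copy(); cv2.imwrite("pics/scene5.png",im)
u=proj("scene",m)[0].astype(int); c=crop(im,u[0]-30,u[1]-30,u[0]+20,u[1]+15,12)
cv2.imwrite("pics/c5.png",c)
E
```

```text
t 11.25 tcp [0.5227 0.018  0.1309] F [-1.5815  8.049   5.5266] Fax -9.88480970904217 grip 58.99472773075104
tip rel mouth: axial 49.07947744261392 lat Y -0.2819931445351212 N 0.24779572182958484 resid turn [-0.0046  0.0016  0.0013]
[1.3672 0.3057 0.0292]
```

View pics/c5.png

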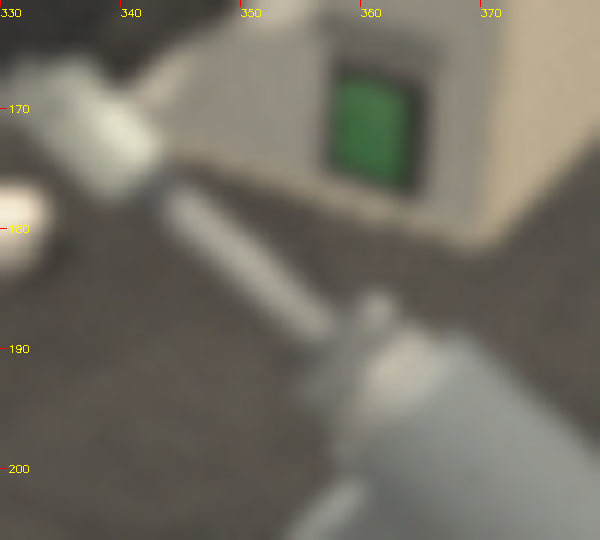

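Emit:
carry_out(
  plan=[
    [[0,0,0,-0.4,2.4,1.7,5],[0,0,0,-0.9,5.7,4,5],[0,0,0,-1.9,12.1,8.6,5],[0,0,0,-3.2,20.2,14.3,5],[0,0,0,-4.5,28.3,20,5],[0,0,0,-5.8,36.4,25.8,5],[0,0,0,-7,44.5,31.5,5],[0,0,0,-8.3,52.6,37.3,5],[0,0,0,-9.6,60.7,43,5],[0,0,0,-10.2,65,46,5],[0,0,0,-10.2,65,46,5],[0,0,0,-10.2,65,46,5],[0,0,0,-10.2,65,46,5]],
  ],
)

```text
clock: 12.6
tcp_pos: [0.5127, 0.0812, 0.1755]
orientation: [-0.228, 0.62, 0.725, 0.196]
wrist_force: [0.4, 0.8, -3.0]
finger_gap: 0.0131
grip_force: 58.8
```

```bash
python3 - <<'E'
from st import *
g,x,tip,s=st()
# pad centre from both cameras (subtract .5 px reading bias)
T=[(410,164),(447,161),(454,214),(415,218)]; S=[(424,235),(469,247),(409,279)]
pt=np.mean([atz("top",np.array(u)-.5,.011) for u in T],0); print("pad",pt)
az=np.radians(-86); tipt=pt+np.r_[0.006*0, -.025,.1]
X=-np.r_[np.cos(az),np.sin(az),0]; Z=np.r_[0,0,-1.]; M2=np.c_[X,np.cross(Z,X),Z]
q=s["orientation"]; A=R.from_quat(np.r_[q[1:],q[0]])
tcp=tipt+.15*X+.0187*Z
print("tcp target",tcp,"shift",(tcp-s["tcp_pos"])*1000,"turn",(R.from_matrix(M2)*A.inv()).as_rotvec())
E
```

```text
t 12.6 tcp [0.5127 0.0812 0.1755] F [ 0.365   0.7828 -2.9861] Fax 1.126202051766797 grip 58.79773736000061
tip rel mouth: axial -28.91570354074154 lat Y -0.3137634682732267 N -0.0936317309099913 resid turn [-0.0012  0.0012  0.0016]
pad [ 0.4983 -0.2974  0.011 ]
tcp target [ 0.4878 -0.1728  0.0923] shift [ -24.8791 -253.9456  -83.2119] turn [-0.6083 -0.0675 -0.0834]
```

Emit:
carry_out(
  plan=[
    [[-0.05,-0.006,-0.007,-2,10,20,5],[-0.15,-0.017,-0.02,-4,15,40,5],[-0.25,-0.028,-0.034,-6,15,60,5],[-0.36,-0.04,-0.05,-8,10,70,5],[-0.47,-0.052,-0.065,-10,-10,70,5],[-0.56,-0.062,-0.077,-12,-35,70,5],[-0.608,-0.0675,-0.083,-14,-65,70,5],[-0.608,-0.0675,-0.083,-16,-95,70,5],[-0.608,-0.0675,-0.083,-18,-125,70,5],[-0.608,-0.0675,-0.083,-20,-155,70,5],[-0.608,-0.0675,-0.083,-22,-185,70,5],[-0.608,-0.0675,-0.083,-24,-215,70,5],[-0.608,-0.0675,-0.083,-25,-240,70,5],[-0.608,-0.0675,-0.083,-25,-254,70,5],[-0.608,-0.0675,-0.083,-25,-254,70,5],[-0.608,-0.0675,-0.083,-25,-254,70,5]],
  ],
)

```text
clock: 14.2
tcp_pos: [0.4875, -0.1722, 0.2455]
orientation: [-0.001, 0.682, 0.731, 0.0]
wrist_force: [-0.0, 1.0, -2.2]
finger_gap: 0.0131
grip_force: 58.7
```

Emit:
carry_out(
  plan=[
    [[0,0,0,0,0,-20,5],[0,0,0,0,0,-45,5],[0,0,0,0,0,-70,5],[0,0,0,0,0,-95,5],[0,0,0,0,0,-115,5],[0,0,0,0,0,-130,5],[0,0,0,0,0,-140,5],[0,0,0,0,0,-143,5],[0,0,0,0,0,-143,5],[0,0,0,0,0,-143,5],[0,0,0,0,0,-143,5],[0,0,0,0,0,-143,5],[0,0,0,0,0,-143,5]],
  ],
)

```text
clock: 15.5
tcp_pos: [0.488, -0.1728, 0.1033]
orientation: [0.0, 0.682, 0.732, 0.0]
wrist_force: [0.1, -0.7, -1.3]
finger_gap: 0.0128
grip_force: 58.8
```

```bash
python3 - <<'E'
from st import *
g,x,tip,s=st(); print("tip",tip,"x",x,"qvel",s["qvel"])
im={n:viewer.read_camera(n)[:,:,::-1].copy() for n in("top","scene")}
h=np.zeros((600,800,3),np.uint8)
for k,n in enumerate(im):
    cv2.imwrite(f"pics/{n}6.png",im[n])
    u=proj(n,tip-.03*x)[0].astype(int); c=crop(im[n],u[0]-50,u[1]-25,u[0]+50,u[1]+24,6)
    h[k*300:k*300+294,:600]=c
cv2.imwrite("pics/g6.png",h)
E
```

```text
t 15.5 tcp [ 0.488  -0.1728  0.1033] F [ 0.0571 -0.7296 -1.2676] Fax 1.3246782822796597 grip 58.79951477050781
tip rel mouth: axial 176.4637633641904 lat Y -77.32794360154497 N -165.05792176706646 resid turn [0.6071 0.0702 0.084 ]
tip [ 0.4985 -0.3224  0.122 ] x [ 0.0706 -0.9975  0.0001] qvel [ 0.0004  0.0028 -0.0033 -0.0017 -0.0011  0.0011]
```

View pics/g6.png

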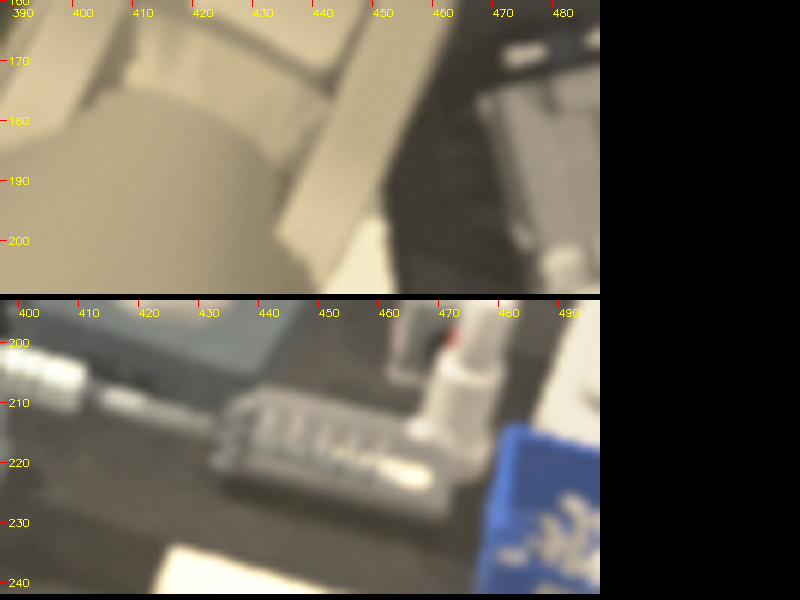

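```bash
python3 - <<'E'
from st import *
g,x,tip,s=st(); a=tip-.003*x
print(proj("scene",[a-k*x for k in (0,.04,.046,.05,.057)]))
print(order.hand_in())
E
```

```text
t 15.6 tcp [ 0.4878 -0.1727  0.103 ] F [-0.0997  0.6344 -2.8888] Fax 1.1308887402307666 grip 58.79943072795868
tip rel mouth: axial 176.54809249272554 lat Y -77.45710896276044 N -164.79895427663482 resid turn [0.607  0.0699 0.0839]
[[461.2325 222.3461]
 [441.5357 216.7378]
 [438.636  215.9128]
 [436.7108 215.3651]
 [433.357  214.4111]]
the job is handed in; nothing more can be done
None
```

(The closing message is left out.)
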